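# Walk the chopping block round against the topping rail

## Robot

A 6-joint arm with a two-finger parallel gripper is mounted at the origin on the work surface. World frame = base frame: x ahead of the robot, y to its left, z up, the work surface at z = 0. Lengths are in m, angles in rad, forces in N, time in s.
With the tool pointing down it reaches from about 0.325 to 1 m from the base axis. Payload 5.1 kg.
Tool frame: the origin (TCP) lies on the centre line of the jaws, within the pads' length; the fingertips stand arm.tips_ahead ahead of it and the grasp point (between the pads) lies 8 mm behind it (arm.tips_ahead is the distance from the TCP to the fingertips, in m); z points along the fingers, x is the direction in which the jaws open and shut, and the axes are right-handed (so a half turn about z gives the same grasp; the last joint's range is limited). The gripper opens to 85 mm and grips with 20 to 120 N. Pads are 22 mm wide; open, the fingers measure 114 mm over their backs; the gripper's body (76 mm by 85 mm) begins 54 mm behind the grasp point. The pads swing forward as they close: fully open they stand 13 mm farther back than shut.
Start: joints at [-1.247, 0.124, 1.65, -0, 1.367, -0.083], TCP at [0.257, -0.597, 0.242] pointing down, gripper open.
Joint ranges: [-2.61, 2.61], [-1.02, 2.33], [0.03, 2.71], [-1.35, 4.49], [0.32, 2.68], [-2.91, 2.91]. Speed limits (rad/s): [2.57, 2.57, 3.14, 3.14, 3.14, 3.14].

## Interface

Orientations are given as a rotation vector (axis times angle).
In Python, from workcell import readout, grab_frame, job, arm gives the robot as it stands.
- The arm moves only by the tool step_arm, never from a script. Its argument "rows" is one flat list of numbers, 7 for each row, row after row: the gripper's target within -1 to 1 (shut at 1, half-way at 0, fully open at -1), then the shift along the tool's x, y, z in m, then the turn, a rotation vector about the tool's x, y, z in degrees. In form: [grip, x, y, z, rx, ry, rz, grip, x, y, z, rx, ry, rz, ...]. A call has 1 to 5 rows; each row is the pose to reach, as a shift and turn from the pose commanded when the call began, along the tool's axes at that moment; what a row does not reach only later rows make up. A row lasts 1/12 s, in which the tool goes at most 41.7 mm and 7.16 degrees, less where a joint would pass 70% of its speed; a pose out of reach is approached as far as the arm can. A call with a gripper value outside its range is refused whole. The fingers move at their own pace and stop on an object; the grip force is fixed at half the most. Time passes only in rows, so rows that repeat a pose let the fingers close. It gives the time, the measured TCP pose, the force and the opening at its end, in the units of the state.
- readout.get_state(): the state, without advancing time (a new reading comes with each control period).
- grab_frame(name): name is "scene" or "top"; returns a dict with "color" (480x640x3 uint8, red, green, blue), "fx", "fy", "cx", "cy" (pixels), "R" (3x3) and "t" (3): a world point X has camera coordinates R X + t. Camera axes: x right, y down, z forward; pixel columns grow to the right and rows downward; lengths in m; the calibration is good to about 2 mm. A picture is of the moment at which its call begins. There is no depth.
- job.close_job(): hands the job in, once; it reports no verdict.
The state is a dict: "t": time; "qpos": joint angles; "joint_vel": joint speeds; "joint_torque": joint torques, N m; "tcp_pos": TCP position; "eef_rot": TCP orientation; "ft_force": force on the tool from outside, world axes, zero at the start; "moment": the same for the moment, N m; "finger_gap": opening from 0.0 (shut) to 1.0 (fully open).
Only numpy, scipy, OpenCV 4.12 (cv2) and the standard library are available. Lean on these libraries where they do the work, as an engineer would, in place of code of your own. Each camera call takes 0.05 s, during which the arm holds its last target. There are 200 camera calls.

## Task

The heavy chopping block lies roughly end-on to the steel topping rail at the back of the table. Walk it round by pushing its corners with your fingertips until one of its long sides sits flush against the front of the rail, with the middle of the block in front of the rail's middle pan (the yellow omelette slices). Push only on its wooden sides: do not lift or tip it or touch its clean white cutting surface, and leave everything else on the table where it is.

Things in the scene. Friction and masses are not known exactly. Their poses are not given: they have to be found in the camera images.
- block: heavy hardwood chopping block of striped wood, about 1.2 kg (varies by a quarter either way), 120 mm along its x, 200 mm along its y (the long sides are the faces square to its x), wood 52 mm high; origin at the centre of its underside, z up. Loose; slides with firm friction when pushed with about 4 to 10 N and stays where left
- insert: white plastic cutting surface fixed on top of the block, 84 x 164 mm, standing 4 mm proud of the wood (its top 56 mm above the table) and set in 18 mm from the wood's edges all round; its origin and axes are those of the block (centre of the block's underside)
- rail_front (a point): fixed stainless-steel topping rail with five food pans at the back of the table, 200 mm deep, 600 mm long, 90 mm high. This point: table height, in the plane of its flat upright front face (towards the robot; face from 8 to 90 mm up), midway along, at the middle pan (yellow omelette slices). x points square into the rail away from the robot, y along the face, z up
- lacquer_bowl: black lacquer soup bowl, 110 mm across, 62 mm high; a bystander, loose; origin at the centre of its underside
- soy_bottle: dark soy-sauce bottle with red cap, 56 mm across, 150 mm high; a bystander, loose; origin at the centre of its underside
- tub: clear round tub with blue lid, 86 mm across, 90 mm high; a bystander, loose; origin at the centre of its underside
- tea_cup: blue ceramic tea cup, 72 mm across, 75 mm high; a bystander, loose; origin at the centre of its underside
- wasabi_dish: square white dish with a dab of wasabi, 106 x 106 x 14 mm; a bystander, loose; origin at the centre of its underside
- rice_paddle: white plastic rice paddle lying flat, about 246 mm long (handle 26 mm wide, blade 62 mm wide, 10 mm thick); a bystander, loose; origin at the underside, 110 mm from the handle's end
- oven_dish: orange open oven dish, 220 x 160 x 60 mm with two lugs; a bystander, loose; origin at the centre of its underside

How it is judged:
At the end, for the whole second after the job is handed in: The block lies flat and at rest, a long side against the rail's front face (gap at mid-length at most 5 mm, within 0.04 rad of parallel), its middle within 35 mm of the middle of the rail (of the centre line of the middle pan) (angle between the x axis of block and the x axis of rail_front, either way round below 0.04 rad and x of block in the frame of rail_front between -0.065 and -0.05 m and y of block in the frame of rail_front between -0.035 and 0.035 m and height (world z) of block below 0.006 m and angle between block's own z axis and vertical below 0.04 rad and linear speed of block below 0.01 m/s and angular speed of block below 0.05 rad/s); the robot touches nothing.
It fails at once if the chopping block is lifted or tipped off the table (height (world z) of block above 0.01 m or angle between block's own z axis and vertical above 0.1 rad).
It fails at once if the robot touches the white cutting surface on top of the block (contact force between any of the fingers, the arm and insert above 0.5 N).
It fails at once if something else on the table is moved (more than 15 mm) (distance of any of lacquer_bowl, soy_bottle, tub, tea_cup, wasabi_dish, rice_paddle, oven_dish from where it was at the start of the episode above 0.015 m).
It also fails if it takes over 72 s, if anything falls off the work surface, if the arm or the gripper's body presses on something with over 40 N, if the wrist force passes 120 N, or if a joint passes its speed limit or range.

## Working session

There is one attempt and no reset: what is moved stays moved. The work goes in short steps, Python scripts to look and compute and a tool call to move; the robot and the scene stay as the last step left them, time stands still between calls to the robot, and variables do not carry over. Pictures are saved under pics/ and viewed, about 8 in all and at most 12, crops included, and the job is handed in when it is done.

Besides the shell and the picture viewer there is one more tool, called after "Emit:" by a JSON object that holds its "op" and its "data", one argument or row to a line. step_arm: Moves the arm, as the interface text tells. Its arguments: {"type":"object","properties":{"rows":{"type":"array"}},"required":["rows"]}

```bash
mkdir -p pics
cat > h.py <<'E'
import numpy as np, cv2
from workcell import readout, grab_frame, job, arm
def snap(name,fn):
    f=grab_frame(name); cv2.imwrite('pics/'+fn,f['color'][:,:,::-1]); return f
def px2w(f,u,v,z):
    R=np.array(f['R']);t=np.array(f['t'])
    d=R.T@np.array([(u-f['cx'])/f['fx'],(v-f['cy'])/f['fy'],1]); c=-R.T@t
    return c+d*(z-c[2])/d[2]
def w2px(f,X):
    p=np.array(f['R'])@np.array(X)+np.array(f['t']); return f['fx']*p[0]/p[2]+f['cx'],f['fy']*p[1]/p[2]+f['cy']
E
python3 - <<'E'
from h import *
import pickle
for n in('top','scene'):
    f=snap(n,n+'0.png'); pickle.dump(f,open(n+'0.pkl','wb')); print(n,f['fx'],f['cx'],f['cy'],-np.array(f['R']).T@f['t'],np.round(f['R'],2).tolist())
print(readout.get_state(),arm.tips_ahead)
E
```

```text
top 489.8786153961668 316.3702529931172 244.49386230153738 [ 0.32007278 -0.09927318  1.47358873] [[-0.0, -1.0, -0.01], [-1.0, 0.0, -0.1], [0.1, 0.01, -1.0]]
scene 452.8531440457118 313.45512968192907 243.1876568417228 [1.22389178 0.75891795 0.79948473] [[-0.75, 0.66, -0.01], [0.37, 0.41, -0.83], [-0.55, -0.63, -0.55]]
{'t': 0.1, 'qpos': array([-1.24658002e+00,  1.24447149e-01,  1.65155015e+00,  3.02960080e-06,
        1.36748982e+00, -8.25751745e-02]), 'joint_vel': array([-0.00139265, -0.00070349, -0.00250803, -0.00227679,  0.00141168,
        0.00160688]), 'joint_torque': array([ 4.73539399e-05, -4.24933505e+01, -3.66653752e+01, -3.37095412e-05,
        3.95431605e-03, -4.89006510e-06]), 'tcp_pos': array([ 0.25700046, -0.59645446,  0.2411637 ]), 'eef_rot': array([-2.62339293e+00,  1.72628332e+00,  2.33875245e-03]), 'ft_force': array([ 0.1272594 ,  0.10444677, -0.50525085]), 'moment': array([ 0.0251308 , -0.01747556,  0.02565481]), 'finger_gap': 1.006191088978658} 0.011
```

View pics/top0.png

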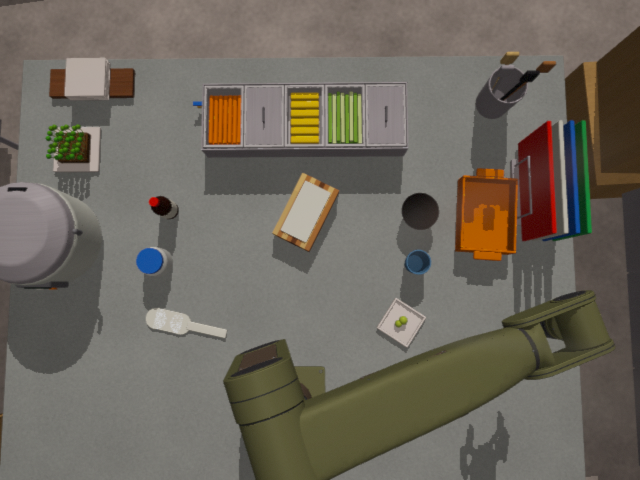

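View pics/scene0.png

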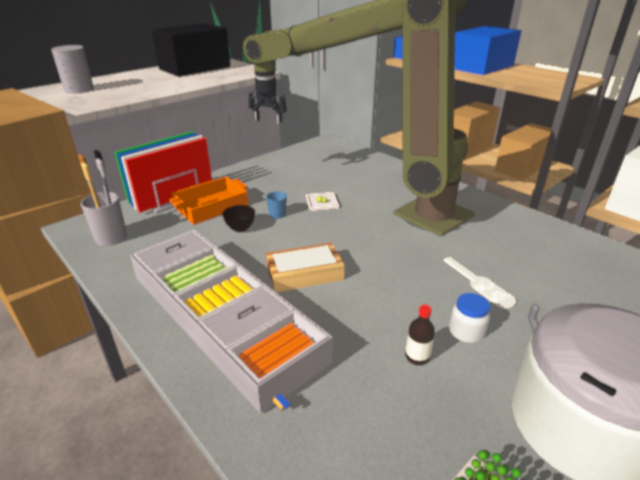

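The top view shows the block centred near (306,212) px with its long axis leaning right-forward, the rail's front edge at about row 149 from column 204 to 406, and the bowl at (420,211). The scene view agrees. Next I measure the insert and rail.

```bash
cat >> h.py <<'E'
def block(f,show=None):
    c=f['color'].astype(int); m=((c.min(2)>165)&(c.max(2)-c.min(2)<30)).astype(np.uint8)
    if show: cv2.imwrite(show,m*255)
    n,l,s,cen=cv2.connectedComponentsWithStats(m)
    best=None
    for i in range(1,n):
        if s[i,4]<300: continue
        u=cv2.findContours((l==i).astype(np.uint8),cv2.RETR_EXTERNAL,cv2.CHAIN_APPROX_NONE)[0][0][:,0]
        W=np.array([px2w(f,a,b,0.056)[:2] for a,b in u]).astype(np.float32)
        (cx,cy),(w,h),a=cv2.minAreaRect(W)
        p=px2w(f,*cen[i],0.056)
        if not(abs(max(w,h)-.164)<.03 and abs(min(w,h)-.084)<.025): continue
        if w<h: a+=90   # a = dir of long axis, deg
        a=(a+90)%180-90
        best=dict(c=p[:2],long_deg=a,size=(w,h)); print('block c',np.round(p[:2],4),'rect c',round(cx,4),round(cy,4),'long axis deg',round(a,2),'size',round(w,4),round(h,4))
    return best
E
python3 - <<'E'
from h import *
import pickle
f=pickle.load(open('top0.pkl','rb'))
b=block(f)
a=np.radians(b['long_deg']);L=np.array([np.cos(a),np.sin(a)]);S=np.array([-L[1],L[0]])
for i in(1,-1):
  for j in(1,-1):
    q=b['c']+i*.1*L+j*.06*S; print('corner',i,j,q.round(3),np.round(w2px(f,[*q,.052]),1))
for n,u,v,z in[('railfrontL',204,149,.09),('railfrontR',406,150,.09),('railbackL',205,84,.09),('backR',406,83,.09),('frontbotL',204,152,.0),('bowl',420,211,.06),('cup',418,263,.07),('bottlecap',155,202,.15),('tub',150,261,.09),('dish',401,323,.014),('paddle tip',227,333,.01),('pan edge',286,120,.09),('pan edge',326,120,.09),('oven',457,215,.06)]:
  print(n,px2w(f,u,v,z).round(3))
im=f['color'][60:270,190:450,::-1]; cv2.imwrite('pics/crop.png',cv2.resize(im,None,fx=3,fy=2.85 and 3,interpolation=cv2.INTER_CUBIC)[:600])
E
```

```text
block c [ 0.5567 -0.0463] rect c 0.557 -0.0471 long axis deg -26.22 size 0.0803 0.1586
corner 1 1 [ 0.673 -0.037] [301.8 172.4]
corner 1 -1 [ 0.62  -0.144] [338.3 189.9]
corner -1 1 [0.494 0.052] [271.6 232.7]
corner -1 -1 [ 0.44  -0.056] [308.4 250.6]
railfrontL [0.734 0.246 0.09 ]
railfrontR [ 0.728 -0.339  0.09 ]
railbackL [0.93  0.247 0.09 ]
backR [ 0.928 -0.343  0.09 ]
frontbotL [0.752 0.268 0.   ]
bowl [ 0.555 -0.381  0.06 ]
cup [ 0.402 -0.37   0.07 ]
bottlecap [0.568 0.363 0.15 ]
tub [0.409 0.393 0.09 ]
dish [ 0.229 -0.327  0.014]
paddle tip [0.2   0.186 0.01 ]
pan edge [0.819 0.008 0.09 ]
pan edge [ 0.818 -0.109  0.09 ]
oven [ 0.542 -0.488  0.06 ]
```

View pics/crop.png

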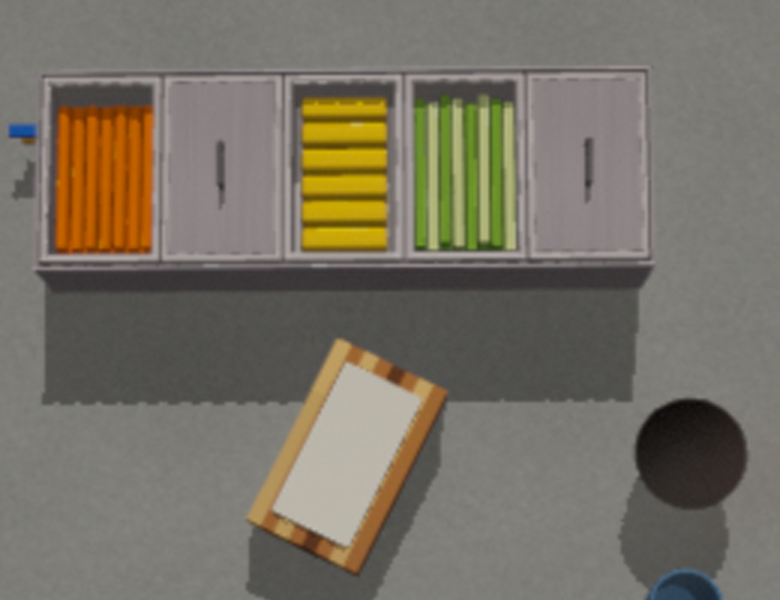

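Measured values:

| Item | Value |
|---|---|
| Block centre | (0.557, -0.047) |
| Block long axis | -26° |
| Rail face | x ≈ 0.732 |
| Rail middle | y ≈ -0.048 |

The block needs about -64° of turn and +0.115 m in x. I'll push the near end face at its left corner first, then the right long side near its near end, and finish with a wide open-finger push.

Emit:
{"op": "step_arm", "data": {
  "rows": [1, -0.033, -0.0242, 0, 0, 0, 4.7, 1, -0.066, -0.0484, 0, 0, 0, 9.3, 1, -0.099, -0.0726, 0, 0, 0, 14, 1, -0.132, -0.0968, 0, 0, 0, 18.6, 1, -0.165, -0.121, 0, 0, 0, 23.3]
}}

```text
t: 0.52
tcp_pos: [0.3028, -0.3955, 0.2415]
eef_rot: [-2.216, 2.226, 0.002]
ft_force: [1.2, -0.4, 0.6]
finger_gap: 0.297
```

Emit:
{"op": "step_arm", "data": {
  "rows": [1, -0.04, -0.009, 0, 0, 0, 0, 1, -0.08, -0.018, 0, 0, 0, 0, 1, -0.12, -0.027, 0, 0, 0, 0, 1, -0.16, -0.036, 0, 0, 0, 0, 1, -0.2, -0.045, 0, 0, 0, 0]
}}

```text
t: 0.93
tcp_pos: [0.3476, -0.1956, 0.2419]
eef_rot: [-2.22, 2.222, 0.0]
ft_force: [0.7, -0.1, 0.6]
finger_gap: -0.002
```

Emit:
{"op": "step_arm", "data": {
  "rows": [1, -0.04, -0.009, 0, 0, 0, 0, 1, -0.08, -0.018, 0, 0, 0, 0, 1, -0.12, -0.027, 0, 0, 0, 0, 1, -0.16, -0.036, 0, 0, 0, 0, 1, -0.2, -0.045, 0, 0, 0, 0]
}}

```text
t: 1.35
tcp_pos: [0.3926, 0.0045, 0.2422]
eef_rot: [-2.221, 2.221, -0.001]
ft_force: [2.3, -1.1, -1.2]
finger_gap: -0.003
```

Emit:
{"op": "step_arm", "data": {
  "rows": [1, -0.04, -0.005, 0, 0, 0, 0, 1, -0.079, -0.01, 0, 0, 0, 0, 1, -0.079, -0.01, 0.04, 0, 0, 0, 1, -0.079, -0.01, 0.08, 0, 0, 0, 1, -0.079, -0.01, 0.118, 0, 0, 0]
}}

```text
t: 1.77
tcp_pos: [0.4028, 0.0827, 0.1231]
eef_rot: [-2.224, 2.217, -0.002]
ft_force: [0.6, -0.0, -0.6]
finger_gap: -0.004
```

Emit:
{"op": "step_arm", "data": {
  "rows": [1, 0, 0, 0.04, 0, 0, 0, 1, 0, 0, 0.075, 0, 0, 0, 1, 0, 0, 0.098, 0, 0, 0, 1, 0, 0, 0.1, 0, 0, 0, 1, 0, 0, 0.1, 0, 0, 0]
}}

```text
t: 2.18
tcp_pos: [0.4013, 0.0814, 0.0229]
eef_rot: [2.219, -2.219, -0.005]
ft_force: [0.3, 0.7, -0.0]
finger_gap: 0.001
```

Run:
```python
from h import *
f=snap('scene','s1.png'); s=readout.get_state(); print(s['tcp_pos'],s['ft_force'])
cv2.imwrite('pics/s1c.png',cv2.resize(f['color'][140:340,180:460,::-1],None,fx=2.5,fy=2.5))
```

```text
[0.40315132 0.0814826  0.0247685 ] [ 0.13300266 -0.21439167  1.49156366]
```

View pics/s1c.png

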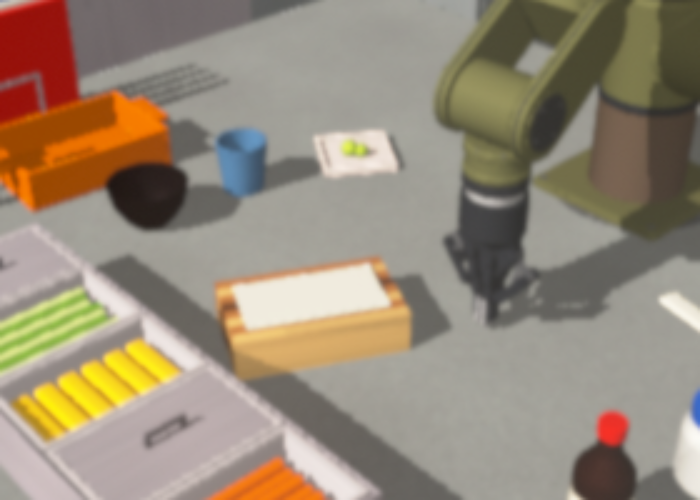

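The crop shows the closed fingers just above the table, left of the block's near end. The knuckles bulge sideways, so I turn the tool square to the face and raise it slightly before pushing.

Emit:
{"op": "step_arm", "data": {
  "rows": [1, 0, 0, -0.01, 0, 0, 6.5, 1, 0, 0, -0.01, 0, 0, 13, 1, 0, 0, -0.01, 0, 0, 19.5, 1, 0, 0, -0.01, 0, 0, 26, 1, 0, 0, -0.01, 0, 0, 26]
}}

```text
t: 2.65
tcp_pos: [0.4053, 0.0816, 0.0373]
eef_rot: [-1.66, 2.661, -0.004]
ft_force: [-0.6, -0.6, -0.5]
finger_gap: 0.002
```

Emit:
{"op": "step_arm", "data": {
  "rows": [1, 0.004, -0.025, 0, 0, 0, 0, 1, 0.007, -0.05, 0, 0, 0, 0, 1, 0.007, -0.065, 0, 0, 0, 0, 1, 0.007, -0.073, 0, 0, 0, 0, 1, 0.007, -0.08, 0, 0, 0, 0]
}}

```text
t: 3.07
tcp_pos: [0.4735, 0.0397, 0.0359]
eef_rot: [-1.665, 2.661, -0.002]
ft_force: [0.4, 0.5, 0.3]
finger_gap: -0.001
```

Emit:
{"op": "step_arm", "data": {
  "rows": [1, 0, -0.006, 0, 0, 0, 1, 1, 0, -0.012, 0, 0, 0, 3, 1, 0, -0.018, 0, 0, 0, 5, 1, 0, -0.024, 0, 0, 0, 7, 1, 0, -0.03, 0, 0, 0, 9]
}}

```text
t: 3.48
tcp_pos: [0.4967, 0.029, 0.0343]
eef_rot: [1.448, -2.785, -0.009]
ft_force: [-7.0, 8.6, 6.2]
finger_gap: 0.002
```

Run:
```python
from h import *
f=snap('top','t2.png'); s=readout.get_state(); print(s['tcp_pos'],s['ft_force']); block(f)
cv2.imwrite('pics/t2c.png',cv2.resize(f['color'][130:300,190:450,::-1],None,fx=2.5,fy=2.5))
```

```text
[0.49807293 0.02818508 0.03448805] [-2.58089859  3.42334587 -1.366104  ]
block c [ 0.5756 -0.0678] rect c 0.5724 -0.0617 long axis deg -30.64 size 0.0792 0.1593
```

View pics/t2c.png

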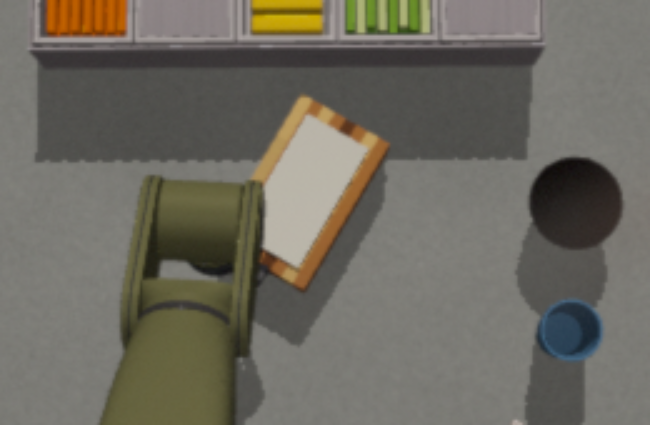

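The end push turned the block to -30.6° and moved its centre to about (0.572, -0.062); nothing else moved. Next is the right long side near its near end.

Emit:
{"op": "step_arm", "data": {
  "rows": [1, 0, 0.015, 0, 0, 0, 0, 1, 0, 0.035, 0, 0, 0, 0, 1, 0, 0.04, -0.035, 0, 0, 0, 1, 0, 0.04, -0.07, 0, 0, 0, 1, 0, 0.04, -0.1, 0, 0, 0]
}}

```text
t: 3.95
tcp_pos: [0.4649, 0.0506, 0.1358]
eef_rot: [1.453, -2.785, -0.0]
ft_force: [1.6, 0.5, 0.9]
finger_gap: -0.002
```

Emit:
{"op": "step_arm", "data": {
  "rows": [1, 0.033, -0.0144, 0, 0, 0, -7, 1, 0.066, -0.0288, 0, 0, 0, -14, 1, 0.1, -0.043, 0, 0, 0, -21, 1, 0.132, -0.058, 0, 0, 0, -28, 1, 0.164, -0.072, 0, 0, 0, -35]
}}

```text
t: 4.37
tcp_pos: [0.4319, -0.1198, 0.1348]
eef_rot: [-2.145, 2.295, -0.001]
ft_force: [0.2, -0.1, 0.1]
finger_gap: -0.001
```

Emit:
{"op": "step_arm", "data": {
  "rows": [1, 0, 0, 0, 0, 0, -7, 1, 0, 0, 0, 0, 0, -14, 1, 0, 0, 0, 0, 0, -21, 1, 0, 0, 0, 0, 0, -28, 1, 0, 0, 0, 0, 0, -35]
}}

```text
t: 4.78
tcp_pos: [0.4322, -0.1187, 0.1344]
eef_rot: [-2.736, 1.544, 0.0]
ft_force: [0.1, 0.2, -0.2]
finger_gap: -0.004
```

Emit:
{"op": "step_arm", "data": {
  "rows": [1, 0, 0, 0, 0, 0, -7, 1, 0, 0, 0, 0, 0, -14, 1, 0, 0, 0, 0, 0, -21, 1, 0, 0, 0, 0, 0, -24, 1, 0, 0, 0, 0, 0, -24]
}}

```text
t: 5.2
tcp_pos: [0.4323, -0.1185, 0.1344]
eef_rot: [-2.995, 0.949, -0.0]
ft_force: [-0.7, 0.8, -0.1]
finger_gap: -0.002
```

Run:
```python
from h import *
from scipy.spatial.transform import Rotation as Ro
s=readout.get_state(); print(s['tcp_pos'],s['qpos']); print(Ro.from_rotvec(s['eef_rot']).as_matrix().round(3))
f=snap('top','t3.png'); block(f)
```

```text
[ 0.43229919 -0.11845564  0.1344376 ] [-3.87355710e-01 -2.46641027e-01  2.19055817e+00  7.26373274e-05
  1.19764006e+00  2.26464566e-01]
[[ 0.817 -0.576  0.   ]
 [-0.576 -0.817  0.   ]
 [ 0.    -0.    -1.   ]]
block c [ 0.5789 -0.0628] rect c 0.5733 -0.0628 long axis deg -30.64 size 0.0791 0.1593
```

Emit:
{"op": "step_arm", "data": {
  "rows": [1, 0, 0, 0.035, 0, 0, 0, 1, 0, 0, 0.07, 0, 0, 0, 1, 0, 0, 0.095, 0, 0, 0, 1, 0, 0, 0.1, 0, 0, 0, 1, 0.003, -0.02, 0.1, 0, 0, 0]
}}

```text
t: 5.67
tcp_pos: [0.4432, -0.1043, 0.0318]
eef_rot: [2.992, -0.956, -0.011]
ft_force: [0.8, -1.0, 0.7]
finger_gap: -0.0
```

Emit:
{"op": "step_arm", "data": {
  "rows": [1, 0, -0.008, 0, 0, 0, 0, 1, 0, -0.016, 0, 0, 0, 0, 1, 0, -0.022, 0, 0, 0, 0, 1, 0, -0.028, 0, 0, 0, 2, 1, 0, -0.034, 0, 0, 0, 5]
}}

```text
t: 6.08
tcp_pos: [0.4656, -0.0768, 0.0352]
eef_rot: [2.947, -1.081, -0.003]
ft_force: [-7.1, -3.3, 3.3]
finger_gap: -0.001
```

Emit:
{"op": "step_arm", "data": {
  "rows": [1, 0, -0.007, 0, 0, 0, 3, 1, 0.001, -0.014, 0, 0, 0, 6, 1, 0.002, -0.021, 0, 0, 0, 9, 1, 0.003, -0.028, 0, 0, 0, 12, 1, 0.004, -0.035, 0, 0, 0, 15]
}}

```text
t: 6.5
tcp_pos: [0.4899, -0.0522, 0.0342]
eef_rot: [2.779, -1.458, -0.007]
ft_force: [-7.2, -1.3, 1.6]
finger_gap: -0.005
```

Run:
```python
from h import *
from scipy.spatial.transform import Rotation as Ro
s=readout.get_state(); print(s['tcp_pos'],s['ft_force']); print(Ro.from_rotvec(s['eef_rot']).as_matrix().round(3))
f=snap('top','t4.png'); block(f)
cv2.imwrite('pics/t4c.png',cv2.resize(f['color'][130:300,190:450,::-1],None,fx=2.5,fy=2.5))
```

```text
[ 0.48989493 -0.05220216  0.03416581] [-7.18494531 -1.27280734  1.56748401]
[[ 0.568 -0.823 -0.006]
 [-0.823 -0.568 -0.   ]
 [-0.003  0.005 -1.   ]]
```

View pics/t4c.png

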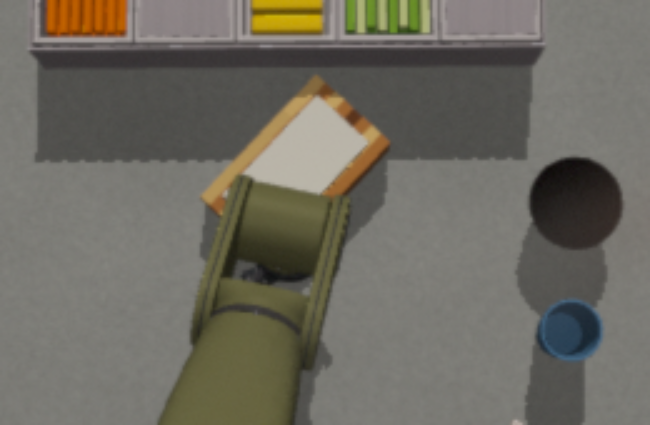

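Wood corners in the crop give a centre of about (0.597, -0.052) and an angle of -43°. The block moves more per degree than I expected, so I shift the fingertip outward for more lever and continue.

Emit:
{"op": "step_arm", "data": {
  "rows": [1, -0.006, 0.006, 0, 0, 0, 0, 1, -0.013, 0.004, 0, 0, 0, 0, 1, -0.014, -0.004, 0, 0, 0, 0, 1, -0.015, -0.012, 0, 0, 0, 0, 1, -0.016, -0.02, 0, 0, 0, 0]
}}

```text
t: 6.97
tcp_pos: [0.4969, -0.0273, 0.0339]
eef_rot: [2.782, -1.455, -0.007]
ft_force: [-7.6, -1.3, 2.9]
finger_gap: 0.001
```

Emit:
{"op": "step_arm", "data": {
  "rows": [1, 0, -0.007, 0, 0, 0, 1, 1, 0, -0.014, 0, 0, 0, 3, 1, 0, -0.021, 0, 0, 0, 5, 1, 0.001, -0.028, 0, 0, 0, 7, 1, 0.002, -0.035, 0, 0, 0, 10]
}}

```text
t: 7.38
tcp_pos: [0.5267, -0.0086, 0.0335]
eef_rot: [2.643, -1.694, -0.009]
ft_force: [-7.9, -0.1, 0.7]
finger_gap: -0.003
```

Run:
```python
from h import *
from scipy.spatial.transform import Rotation as Ro
s=readout.get_state(); print(s['tcp_pos'],s['ft_force']); print(Ro.from_rotvec(s['eef_rot']).as_matrix().round(3))
f=snap('top','t5.png'); block(f)
cv2.imwrite('pics/t5c.png',cv2.resize(f['color'][130:300,190:450,::-1],None,fx=2.5,fy=2.5))
```

```text
[ 0.52667784 -0.00864187  0.03348258] [-7.92504762 -0.05311565  0.70231554]
[[ 0.417 -0.909 -0.006]
 [-0.909 -0.417  0.001]
 [-0.003  0.005 -1.   ]]
block c [ 0.6452 -0.0657] rect c 0.6319 -0.051 long axis deg -64.16 size 0.0797 0.1599
```

View pics/t5c.png

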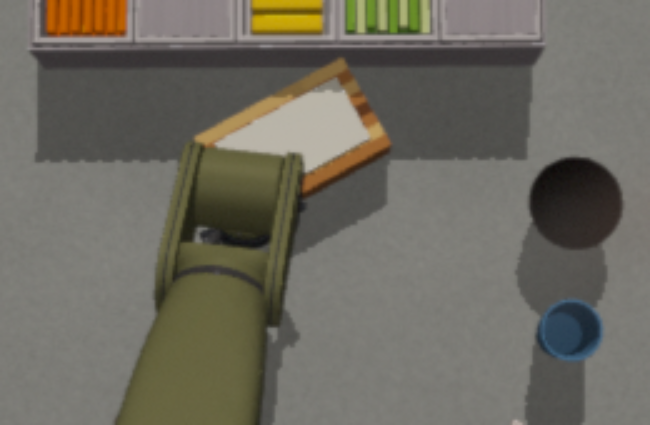

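The block is now at about -63°, centred near (0.631, -0.052), and its far corner is about to meet the rail. I keep turning it by pushing the left end.

Emit:
{"op": "step_arm", "data": {
  "rows": [1, 0, -0.007, 0, 0, 0, 3, 1, 0, -0.014, 0, 0, 0, 6, 1, 0, -0.021, 0, 0, 0, 9, 1, 0, -0.028, 0, 0, 0, 12, 1, 0, -0.035, 0, 0, 0, 15]
}}

```text
t: 7.85
tcp_pos: [0.5577, 0.0063, 0.033]
eef_rot: [2.398, -2.024, -0.011]
ft_force: [-6.7, 3.1, 0.0]
finger_gap: -0.001
```

Emit:
{"op": "step_arm", "data": {
  "rows": [1, 0, -0.006, 0, 0, 0, 2, 1, 0, -0.012, 0, 0, 0, 4, 1, 0, -0.016, 0, 0, 0, 6, 1, 0, -0.02, 0, 0, 0, 8, 1, 0, -0.024, 0, 0, 0, 9.6]
}}

```text
t: 8.27
tcp_pos: [0.5819, 0.0106, 0.0333]
eef_rot: [2.222, -2.217, -0.01]
ft_force: [-6.7, 3.8, 1.0]
finger_gap: 0.003
```

Run:
```python
from h import *
from scipy.spatial.transform import Rotation as Ro
s=readout.get_state(); print(s['tcp_pos'],s['ft_force']); print(Ro.from_rotvec(s['eef_rot']).as_matrix().round(3))
f=snap('top','t6.png'); block(f)
cv2.imwrite('pics/t6c.png',cv2.resize(f['color'][130:300,190:450,::-1],None,fx=2.5,fy=2.5))
```

```text
[0.58185146 0.01064775 0.03326452] [-6.71487795  3.80168205  1.01273263]
[[ 0.002 -1.    -0.006]
 [-1.    -0.002  0.002]
 [-0.002  0.006 -1.   ]]
```

View pics/t6c.png

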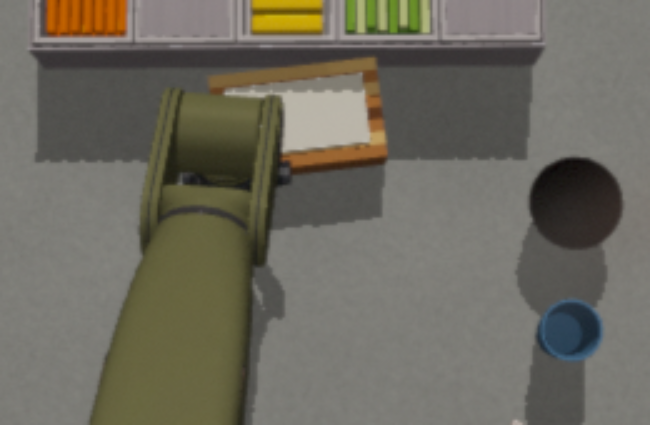

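The block is now at about -83°, centred near (0.657, -0.058). I back off, open the fingers, and finish with a wide two-finger push centred on the block.

Emit:
{"op": "step_arm", "data": {
  "rows": [1, 0, 0.02, 0, 0, 0, 0, 1, 0, 0.045, 0, 0, 0, 0, -1, 0.025, 0.05, 0.003, 0, 0, 0, -1, 0.05, 0.05, 0.006, 0, 0, 0, -1, 0.065, 0.05, 0.008, 0, 0, 0]
}}

```text
t: 8.73
tcp_pos: [0.5346, -0.0571, 0.0269]
eef_rot: [-2.225, 2.217, -0.003]
ft_force: [0.3, 0.6, -0.3]
finger_gap: 0.418
```

Emit:
{"op": "step_arm", "data": {
  "rows": [-1, 0, 0, 0, 0, 0, 0, -1, 0, -0.012, 0, 0, 0, 0, -1, 0, -0.022, 0, 0, 0, 0, -1, 0, -0.03, 0, 0, 0, 0, -1, 0, -0.037, 0, 0, 0, 0]
}}

```text
t: 9.15
tcp_pos: [0.573, -0.0554, 0.0268]
eef_rot: [-2.225, 2.217, -0.001]
ft_force: [-0.1, -0.4, -0.1]
finger_gap: 1.001
```

Emit:
{"op": "step_arm", "data": {
  "rows": [-1, 0, -0.006, 0, 0, 0, 0, -1, 0, -0.012, 0, 0, 0, 0, -1, 0, -0.017, 0, 0, 0, 0, -1, 0, -0.021, 0, 0, 0, 0, -1, 0, -0.024, 0, 0, 0, 0]
}}

```text
t: 9.57
tcp_pos: [0.5925, -0.0543, 0.0252]
eef_rot: [2.223, -2.213, -0.014]
ft_force: [-10.7, 5.6, 6.8]
finger_gap: 0.999
```

Emit:
{"op": "step_arm", "data": {
  "rows": [-1, 0, -0.002, 0, 0, 0, 0, -1, 0, -0.004, 0, 0, 0, 0, -1, 0, -0.006, 0, 0, 0, 0, -1, 0, -0.008, 0, 0, 0, 0, -1, 0, -0.008, 0, 0, 0, 0]
}}

```text
t: 9.98
tcp_pos: [0.6005, -0.0539, 0.0248]
eef_rot: [2.223, -2.214, -0.013]
ft_force: [-8.5, 4.5, 4.0]
finger_gap: 1.002
```

Emit:
{"op": "step_arm", "data": {
  "rows": [-1, 0, -0.001, 0, 0, 0, 0, -1, 0, -0.002, 0, 0, 0, 0, -1, 0, -0.003, 0, 0, 0, 0, -1, 0, -0.004, 0, 0, 0, 0, -1, 0, -0.004, 0, 0, 0, 0]
}}

```text
t: 10.4
tcp_pos: [0.6005, -0.0538, 0.0248]
eef_rot: [2.217, -2.209, -0.026]
ft_force: [-25.4, 4.5, 17.4]
finger_gap: 0.999
```

The push stalled at 25 N, so the block is pressed on the rail. I back off and look.

Emit:
{"op": "step_arm", "data": {
  "rows": [-1, 0, 0.005, 0, 0, 0, 0, -1, 0, 0.015, 0, 0, 0, 0, -1, 0, 0.04, 0, 0, 0, 0, -1, 0, 0.08, 0, 0, 0, 0, -1, 0, 0.12, 0, 0, 0, 0]
}}

```text
t: 10.82
tcp_pos: [0.4872, -0.0562, 0.0265]
eef_rot: [-2.224, 2.218, -0.002]
ft_force: [-0.3, -0.4, 0.9]
finger_gap: 0.997
```

Emit:
{"op": "step_arm", "data": {
  "rows": [-1, 0, 0, -0.04, 0, 0, 0, -1, 0, 0.02, -0.08, 0, 0, 0, -1, 0, 0.04, -0.12, 0, 0, 0, -1, 0, 0.06, -0.16, 0, 0, 0, -1, 0, 0.06, -0.16, 0, 0, 0]
}}

```text
t: 11.23
tcp_pos: [0.4289, -0.0569, 0.1933]
eef_rot: [-2.22, 2.215, -0.016]
ft_force: [1.4, 0.9, 0.3]
finger_gap: 1.0
```

Run:
```python
from h import *
import pickle
f=snap('top','t7.png'); block(f); s=readout.get_state(); print(s['tcp_pos'],s['ft_force'])
g=snap('scene','s7.png')
a=f['color'][60:210,190:450,::-1]; b=g['color'][190:390,120:380,::-1]
cv2.imwrite('pics/f7.png',np.vstack([cv2.resize(a,(520,300)),cv2.resize(b,(390,300)) if 0 else cv2.resize(cv2.copyMakeBorder(b,0,0,43,43,cv2.BORDER_CONSTANT),(520,300))]))
# bystander shift: compare images outside arm
f0=pickle.load(open('scene0.pkl','rb'));d=np.abs(g['color'].astype(int)-f0['color']).max(2)>60
for n,(x,y,w,h) in dict(bowl=(220,205,40,30),cup=(262,188,30,35),dish=(300,190,45,25),oven=(170,175,85,50),bottle=(400,300,40,70),tub=(445,290,50,55),paddle=(440,255,80,55)).items(): print(n,d[y:y+h,x:x+w].sum())
```

```text
[ 0.42928346 -0.05699937  0.19261727] [ 1.69228356 -0.52864608  0.83099879]
bowl 0
cup 0
dish 16
oven 0
bottle 0
tub 0
paddle 0
```

View pics/f7.png

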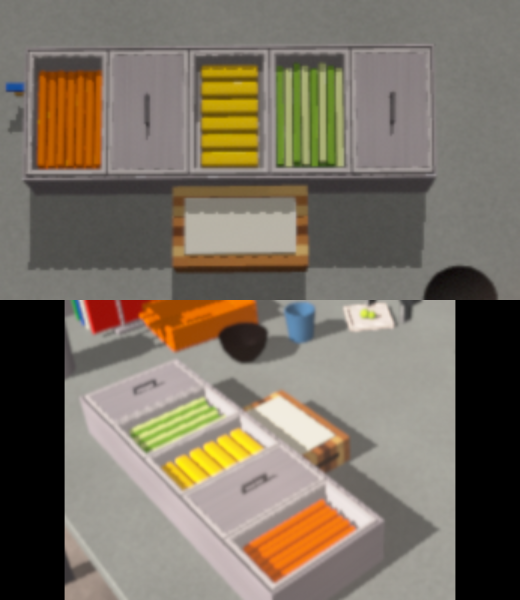

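The top crop shows the block under the rail's face in front of the yellow pan, and it looks parallel. I check this numerically.

Run:
```python
from h import *
f=snap('top','t8.png'); c=f['color']
y0,y1,x0,x1=150,200,268,352
hsv=cv2.cvtColor(c,cv2.COLOR_RGB2HSV)
m=np.zeros(c.shape[:2],np.uint8); m[y0:y1,x0:x1]=hsv[y0:y1,x0:x1,1]>70
# near and far wood edges per column; left/right per row
cols=range(282,340); near=[];far=[]
for u in cols:
    r=np.where(m[:,u])[0]; near.append(px2w(f,u,r.max()+.5,.052)[:2] ); far.append(px2w(f,u,r.min()-.5,.052)[:2])
for n,e in(('near',near),('far',far)):
    e=np.array(e);p=np.polyfit(e[:,1],e[:,0],1);print(n,'slope rad',p[0].round(4),'x at mid',np.polyval(p,-.058).round(4))
r=np.where(m.any(0))[0];print('y ends',px2w(f,r.min()-.5,175,.052)[1],px2w(f,r.max()+.5,175,.052)[1])
# rail: strongest vertical gradient along top-front lip
g=cv2.GaussianBlur(cv2.cvtColor(c,cv2.COLOR_RGB2GRAY),(1,5),0).astype(int)
for lo,hi,z,t in((143,154,.09,'lip'),(151,162,.008,'bottom')):
  uu=[u for u in range(210,400) if not(266<u<350)]
  e=np.array([px2w(f,u,lo+np.argmin(np.diff(g[lo:hi,u]))+.5,z)[:2] for u in uu]);
  p=np.polyfit(e[:,1],e[:,0],1);print(t,'slope',p[0].round(4),'x mid',np.polyval(p,-.05).round(4))
r=np.where(np.abs(np.diff(g[140,195:415]))>15)[0]+195;print('rail y',px2w(f,r.min()+.5,140,.09)[1],px2w(f,r.max()+.5,140,.09)[1])
```

```text
near slope rad 0.0006 x at mid 0.6032
far slope rad -0.0078 x at mid 0.7335
y ends 0.04126618611587199 -0.16284278707808647
lip slope -0.0003 x mid 0.738
bottom slope 0.0195 x mid 0.7464
rail y 0.2477824509700979 -0.34098869940336596
```

```bash
python3 -c "
from h import *
print(readout.get_state()['joint_vel'].round(3)); job.close_job()"
```

```text
[ 0.003  0.056  0.032  0.003 -0.003  0.   ]
the job is handed in; nothing more can be done
```

I walked the chopping block round about 64° and handed the job in, with one long side against the rail in front of the yellow pan. I used about 11 s of the 72 s, and the job reports no verdict.

I pushed the near end face first, then worked along the long side with closed fingertips. A wide push with the fingers open finished it off.

**Last checks:**
- **Contact:** the final push stalled against the rail at about 25 N with no further movement, which is the best sign that it is flush.
- **Parallel:** the block's edges measured within about 0.01 rad of parallel to the rail's top front edge. The fit to the rail's bottom edge read 0.02 rad off.
- **Position along the rail:** the block's middle is about 14 mm to the robot's right of the rail's middle (35 mm allowed).
- **Gap to the rail:** the camera could not settle this to the millimetre. The block's far edge measured x = 0.7335, while the rail face read between 0.732 and 0.746 depending on the edge and method. I relied on the stalled push instead.
- **Other objects:** before-and-after pictures showed no change except 16 changed pixels around the wasabi dish. I put that down to the arm's shadow without checking; the arm never went down near it.
- **Robot:** it was clear of everything, with the gripper raised to about 0.19 m.

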